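# Find the sample flap that rocks and push it open

## Robot

A 6-joint arm with a two-finger parallel gripper is mounted at the origin on the work surface. World frame = base frame: x ahead of the robot, y to its left, z up, the work surface at z = 0. Lengths are in m, angles in degrees, forces in N, time in s.
With the tool pointing down it reaches from about 0.4 to 0.825 m from the base axis. Payload 7 kg.
Tool frame: the origin (TCP) lies at the very end of the fingers, on their centre line; the grasp point (between the pads) lies 19 mm behind it (r.hold_point_z is the distance from the TCP to the grasp point, in m); x points along the fingers, y is the direction in which the jaws open and shut, and the axes are right-handed (so a half turn about x gives the same grasp; the last joint's range is limited). The gripper opens to 88 mm and grips with 3 to 60 N. Pads are 19 mm wide; open, the fingers measure 130 mm over their backs; the gripper's body (78 mm by 193 mm) begins 47 mm behind the grasp point.
Start: joints at [86.58, 20.546, 0.682, 0, -70.136, -16.507], TCP at [0.23, 0.635, 0.227] pointing down, gripper open.
Joint ranges: [-176.03, 176.03], [-82.01, 121.73], [-58.28, 71.71], [-173.87, 95.51], [-174.79, -0.11], [-173.66, 173.66]. Speed limits (degrees/s): [136.94, 136.94, 172.46, 180, 180, 180].

## Interface

Orientations are given as [roll, pitch, yaw] about the fixed x, y, z axes, in that order (R = Rz(yaw) Ry(pitch) Rx(roll)).
In Python, from plant import r gives the robot as it stands. The module is installed in compiled form; this text tells all that it offers.
- The arm moves only by the shell command python3 -m creep 'ROWS' [FORCE]. ROWS is JSON, a list of rows, each a list of 7 numbers: the turn, a rotation vector about the tool's x, y, z in rad, then the shift along the tool's x, y, z in cm, then the opening in per cent of the stroke, from 0 (shut) to 100 (fully open). In form: [[rx, ry, rz, x, y, z, fingers], ...]. A call has 1 to 8 rows; each row shifts and turns the commanded pose from where the row before left it, along the tool's axes as they then stand; what a row does not reach is not made up. A row lasts 1/10 s, in which the tool goes at most 50 mm and 8.59 degrees, less where a joint would pass 70% of its speed; a pose out of reach is approached as far as the arm can. A call is refused whole if a number of a shift passes 5 or a number of a turn 0.15, either way. A call with a gripper value outside its range is refused whole. The fingers move at their own pace and stop on an object; FORCE is the grip in N (left out, the last holds). Time passes only in rows, so rows that do not move let the fingers close. It gives the time, the measured TCP pose, the force and the opening at its end, in the units of the state.
- r.get_state(): the state, without advancing time (a new reading comes with each control period).
- r.capture(name): name is "scene" or "top"; returns (picture, depth): 400x640x3 uint8, blue, green, red; 400x640 float32, m along the optical axis (not along the pixel's ray), 0 where there is no reading.
- r.camera_info(name): a dict with "fovy" (degrees; the focal length in pixels is half the picture's height over the tangent of half this angle, whatever the lens; pixels are square), "cx", "cy" (the principal point, pixels), "dist_coeffs" ([k1, k2, p1, p2, k3] as OpenCV has them; the pictures are not rectified), "camera_from_world" (4x4, takes a point from world to camera coordinates). Camera axes: x right, y down, z forward; pixel columns grow to the right and rows downward; lengths in m; the calibration is good to about 2 mm. A picture is of the moment at which its call begins. camera_info takes no time and is no camera call.
- r.close_job(): hands the job in, once; it reports no verdict.
Trained networks look in the newest picture that a camera, given by its name, has taken for a name from the list of things; names that differ only in an ending like _2 or _b are one class to them, and where a whole thing is asked for, a point or a joint stands for the part that bears it (a point fixed in the world has none). Each returns a list of dicts, best first, with "score" (0 to 1); they miss things now and then, are a little off and sometimes report something else, mostly with a low value. They report only what shows in the picture. A call takes as long as a camera call.
- r.look_for(query, camera): "rect" ([left, top, right, bottom] in pixels, round what is visible of it).
- r.masks_of(query, camera): "pixels" (400x640 bool, what is visible of it) and "rect" ([left, top, right, bottom] in pixels, round what is visible of it).
The state is a dict: "time_s": time; "joints": joint angles; "qd": joint speeds; "joint_torque": joint torques, N m; "tcp_pos": TCP position; "eef_rot": TCP orientation; "contact_force": force on the tool from outside, world axes, zero at the start; "moment": the same for the moment, N m; "gripper_width": finger opening in m.
Only numpy, scipy, OpenCV 4.12 (cv2) and the standard library are available. Lean on these libraries where they do the work, as an engineer would, in place of code of your own. Each camera call takes 0.05 s, during which the arm holds its last target. There are 200 camera calls.

## Task

The sample archive box on the lab bench has four identical see-saw flaps; three lie over compartments packed with tiles and hardly give, and one, over the nearly empty compartment, rocks. Press the flaps gently with the fingertips near an edge to find the one that rocks, then push that edge well down so the flap stands wide open (about 40 degrees, either way) for the next sample, and move away. Push only: lift nothing, and leave the tile, bottle, crucible and jar where they are.

Things in the scene. Friction and masses are not known exactly. Their poses are not given: they have to be found in the camera images.
- box: Fixed grey sample box, 150 (its x) x 408 (its y) x 90 mm high. Origin: centre of its underside, on the bench; x from its front (robot) side to its far side, y along the row of four compartments, z up. Walls and dividers 8 mm thick; each compartment 92 mm along y, 134 mm along x, floor 6 mm up. Place and yaw vary (yaw within 0.3 rad).
- flap_1_mid (a point): Middle of the top face of flap 1 (box y = -150 mm), on its pivot line. Aluminium plate 130 mm (box x) x 90 mm (box y) x 6 mm, top flush with the box rim, 90 mm above the bench. It see-saws about a pin along box y through its middle (short dark stub at each side): press about 42 mm from that line; on the line nothing moves. z: plate normal.
- flap_2_mid (a point): Middle of the top face of flap 2 (box y = -50 mm), on its pivot line. Plate as flap 1.
- flap_3_mid (a point): Middle of the top face of flap 3 (box y = 50 mm), on its pivot line. Plate as flap 1.
- flap_4_mid (a point): Middle of the top face of flap 4 (box y = 150 mm), on its pivot line. Plate as flap 1.
- flap_1 (a joint): Tilt of flap 1 in rad: 0 level (at the start), positive when its front edge (box -x, towards the robot) goes down and the far edge up, negative the other way; stops at +-0.85. At three flaps tiles fill the box to 2 mm under the plate: pressed, the edge gives about 2 mm (0.03 rad), then is hard. The fourth tips freely to either stop.
- flap_2 (a joint): Tilt of flap 2 in rad: 0 level (at the start), positive when its front edge (box -x, towards the robot) goes down and the far edge up, negative the other way; stops at +-0.85. Full below or free, as told for flap 1. The free one has slight pin friction (about 1.5 N at 42 mm from the line) and stays where it is left.
- flap_3 (a joint): Tilt of flap 3 in rad: 0 level (at the start), positive when its front edge (box -x, towards the robot) goes down and the far edge up, negative the other way; stops at +-0.85. Full below or free, as told for flap 1. Which flap is free varies and cannot be seen.
- flap_4 (a joint): Tilt of flap 4 in rad: 0 level (at the start), positive when its front edge (box -x, towards the robot) goes down and the far edge up, negative the other way; stops at +-0.85. Full below or free, as told for flap 1. Which flap is free varies and cannot be seen.
- tile: Bystander: ceramic test tile lying flat, 150 x 100 x 12 mm, loose; origin at the centre of its underside.
- bottle: Bystander: white plastic bottle with blue cap, 68 mm diameter, 170 mm high, loose; origin at the centre of its underside.
- crucible: Bystander: small white porcelain crucible (open cup), 48 mm diameter at the rim, 40 mm high, loose, on the bench in front of the box; origin at the centre of its underside.
- jar: Bystander: glass jar with black lid, 60 mm diameter, 75 mm high, loose; origin at the centre of its underside.

How it is judged:
By the outcome, as a careful person would: the job done as asked, in the order asked, and still so for the second after the job is handed in, with the robot touching nothing.
It also fails if it takes over 45 s, if anything falls off the work surface, if the arm or the gripper's body presses on something with over 40 N, if the wrist force passes 120 N, or if a joint passes its speed limit or range.

## Working session

There is one attempt and no reset: what is moved stays moved. The work goes in short steps, Python scripts to look and compute and a shell command to move; the robot and the scene stay as the last step left them, time stands still between calls to the robot, and variables do not carry over. Pictures are saved under pics/ and viewed, about 8 in all and at most 12, crops included, and the job is handed in when it is done.

```bash
mkdir -p pics
python3 - <<'E'
from plant import r
import cv2,numpy as np
s=r.get_state();print(s)
for n in("scene","top"):
    im,d=r.capture(n);cv2.imwrite(f"pics/{n}0.png",im);np.save(f"{n}_d.npy",d)
    print(n,r.camera_info(n))
    for q in("box","flap_1_mid","tile","bottle","crucible","jar"):
        print(q,[(x["rect"],round(x["score"],2)) for x in r.look_for(q,n)][:5])
E
```

```text
{'time_s': 0.0, 'joints': array([ 8.65803585e+01,  2.05918394e+01,  6.35112360e-01, -1.99633916e-02,
       -7.01350171e+01, -1.65060254e+01]), 'qd': array([-0.00945146, -0.03002163,  0.10437035, -0.03420834, -0.10746231,
        0.04694521]), 'joint_torque': array([-2.18263383e-03, -5.82717276e+01,  2.93053025e+01,  6.99723065e+00,
        6.76953845e-03, -1.62989627e-04]), 'tcp_pos': array([0.22991078, 0.63413599, 0.22562878]), 'eef_rot': array([  94.94677021,   89.90635546, -104.98569533]), 'contact_force': array([ 0.6490146 , -0.28576872,  0.36695302]), 'moment': array([-0.03574466,  0.07649162,  0.00985779]), 'gripper_width': 0.08741130979007418}
scene {'fovy': 51.886229887354645, 'cx': 321.46051514252895, 'cy': 199.661869389377, 'dist_coeffs': array([-0.07719729,  0.        ,  0.        ,  0.        ,  0.        ]), 'camera_from_world': array([[-0.81307198,  0.5820932 , -0.00902569,  0.44487423],
       [ 0.47623812,  0.656136  , -0.58539115, -0.20210788],
       [-0.33483013, -0.48026352, -0.81070077,  1.28652486],
       [ 0.        ,  0.        ,  0.        ,  1.        ]])}
[... 356 characters left out ...]
'dist_coeffs': array([0.01356676, 0.        , 0.        , 0.        , 0.        ]), 'camera_from_world': array([[-0.00211667, -0.99983368, -0.0181142 ,  0.02519154],
       [-0.99500032,  0.00391444, -0.09979503,  0.5425721 ],
       [ 0.09984934,  0.0178124 , -0.99484312,  1.06386894],
       [ 0.        ,  0.        ,  0.        ,  1.        ]])}
box [([222.2, 132.0, 400.6, 230.0], 0.57), ([310.6, 154.7, 354.9, 216.2], 0.22)]
flap_1_mid [([348.3, 166.2, 397.3, 229.6], 0.66)]
tile [([140.1, 203.4, 182.2, 264.2], 0.96)]
bottle [([467.3, 213.1, 512.5, 241.6], 0.73)]
crucible [([268.3, 148.5, 316.4, 205.5], 0.55), ([338.0, 234.5, 356.2, 252.2], 0.51)]
jar [([471.6, 172.3, 504.9, 198.8], 0.95)]
```

View pics/top0.png

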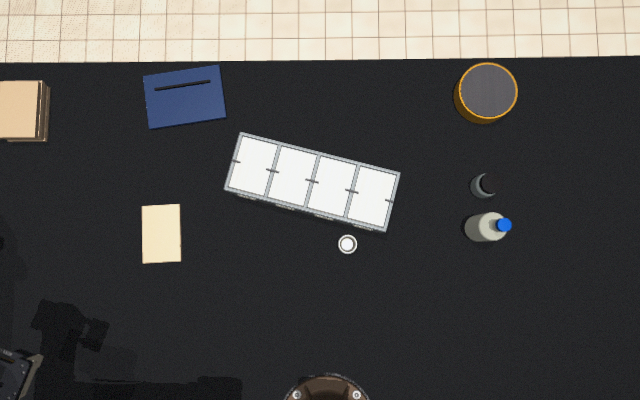

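View pics/scene0.png

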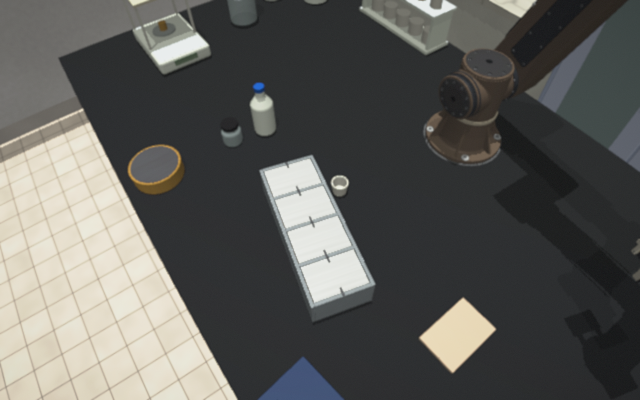

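The top view shows the box with rim corners at about (240,132), (400,172), (386,232) and (224,190). The crucible is at (347,244), in front of flaps 1 and 2, and flap 1 is at the right end. Next I fit the rim from depth.

```bash
cat > h.py <<'E'
import numpy as np,cv2
from plant import r
def cloud(n,d):
    c=r.camera_info(n);f=200/np.tan(np.radians(c["fovy"]/2))
    K=np.array([[f,0,c["cx"]],[0,f,c["cy"]],[0,0,1]])
    u,v=np.meshgrid(np.arange(640.),np.arange(400.))
    p=cv2.undistortPoints(np.stack([u,v],-1).reshape(-1,1,2),K,c["dist_coeffs"]).reshape(400,640,2)
    P=np.concatenate([p*d[...,None],d[...,None]],-1)
    T=np.linalg.inv(c["camera_from_world"]);return P@T[:3,:3].T+T[:3,3]
E
python3 - <<'E'
from h import *
for n,(a,b,c,e) in(("top",(215,125,410,240)),("scene",(250,150,380,325))):
    d=np.load(n+"_d.npy");P=cloud(n,d)[b:e,a:c].reshape(-1,3)
    m=(abs(P[:,2]-.09)<.012);Q=P[m]
    rc=cv2.minAreaRect((Q[:,:2]*1000).astype(np.float32));print(n,m.sum(),np.median(Q[:,2]),rc)
    print(cv2.boxPoints(rc), "tile/cruc bench z",np.median(P[P[:,2]<.03][:,2]))
    if n=="top":
        W=cloud(n,d)
        for k,(u,v) in dict(cruc=(347,244),jar=(484,185),bottle=(504,225),tile=(161,233)).items(): print(k,W[v,u])
E
```

```text
top 9993 0.09089564308749032 ((599.0885009765625, 33.669647216796875), (408.61199951171875, 150.7451934814453), 75.0519027709961)
[[ 473.56705 -144.2807 ]
 [ 619.21094 -183.16452]
 [ 724.61     211.62   ]
 [ 578.96606  250.50381]] tile/cruc bench z 0.0010509757210653836
cruc [ 0.44455687 -0.05582106  0.0055068 ]
jar [ 0.58705473 -0.38794267  0.07841756]
bottle [ 0.48401825 -0.3924217   0.17180013]
tile [0.47435185 0.4292066  0.01295425]
scene 9079 0.09034152099542547 ((600.0767822265625, 33.57014465332031), (411.470947265625, 151.2011260986328), 75.04708862304688)
[[ 473.95126 -145.6919 ]
 [ 620.0325  -184.7056 ]
 [ 726.2023   212.83218]
 [ 580.1211   251.84589]] tile/cruc bench z 0.0005982351152855614
```

```bash
cat >> h.py <<'E'
from scipy.spatial.transform import Rotation as Ro
C=np.array([.5995,.0336]);yaw=np.radians(-14.95)
bx=np.array([np.cos(yaw),np.sin(yaw)]);by=np.array([-bx[1],bx[0]])
def go(x,y,z):
    """remaining shift (cm, tool axes) to box-frame x,y (m), world z; and turn to straight-down, jaws along box y"""
    s=r.get_state();R=Ro.from_euler("xyz",s["eef_rot"],degrees=True);A=R.as_matrix()
    t=np.r_[C+bx*x+by*y,z]
    best=None
    for sg in(1,-1):
        Y=np.r_[by*sg,0];X=np.array([0,0,-1.]);T=np.c_[X,Y,np.cross(X,Y)]
        rv=Ro.from_matrix(A.T@T).as_rotvec()
        if best is None or np.linalg.norm(rv)<np.linalg.norm(best[0]): best=(rv,T)
    print("t",s["time_s"],"tcp",s["tcp_pos"].round(4),"F",s["contact_force"].round(1),"turn",best[0].round(3),
     "shift now",((t-s["tcp_pos"])@A*100).round(2),"shift in target axes",((t-s["tcp_pos"])@best[1]*100).round(2),"j6",s["joints"][5].round(1))
E
python3 -c "
from h import *
go(-.042,.15,.20)"
```

```text
t 0.7 tcp [0.2301 0.6346 0.2266] F [ 0.1 -0.3  0.3] turn [-0.087  0.     0.   ] shift now [  2.66  29.33 -49.73] shift in target axes [  2.66  33.53 -47.  ] j6 -16.5
```

```bash
python3 -m creep '[[-0.087,0,0,0,0,0,0],[0,0,0,0,2.8,-3.9,0],[0,0,0,0,2.8,-3.9,0],[0,0,0,0,2.8,-3.9,0],[0,0,0,0,2.8,-3.9,0],[0,0,0,0,2.8,-3.9,0],[0,0,0,0,2.8,-3.9,0],[0,0,0,0,2.8,-3.9,0]]' 20
python3 -m creep '[[0,0,0,0,2.8,-3.9,0],[0,0,0,0,2.8,-3.9,0],[0,0,0,0,2.8,-3.9,0],[0,0,0,0,2.8,-3.9,0],[0,0,0,0,2.8,-3.9,0],[0,0,0,0,0,0,0],[0,0,0,0,0,0,0]]'
python3 -c "
from h import *
go(-.042,.15,.10)"
```

```text
time_s: 1.5
tcp_pos: [0.4442, 0.3732, 0.227]
eef_rot: [-110.9, 90.0, 54.2]
contact_force: [0.9, 1.5, -0.4]
gripper_width: 0.0289
time_s: 2.2
tcp_pos: [0.5961, 0.188, 0.2262]
eef_rot: [34.6, 90.0, -160.5]
contact_force: [-0.7, 0.3, -0.2]
gripper_width: 0.0005
t 2.2 tcp [0.5961 0.188  0.2262] F [-0.7  0.3 -0.2] turn [-0.003  0.    -0.   ] shift now [12.62 -0.18 -0.12] shift in target axes [12.62 -0.17 -0.11] j6 39.5
```

```bash
python3 -m creep '[[0,0,0,4,-0.2,-0.1,0],[0,0,0,4,0,0,0],[0,0,0,4,0,0,0],[0,0,0,0.4,0,0,0],[0,0,0,0,0,0,0],[0,0,0,0,0,0,0]]'
python3 -m creep '[[0,0,0,0.3,0,0,0],[0,0,0,0.2,0,0,0],[0,0,0,0.2,0,0,0],[0,0,0,0.2,0,0,0],[0,0,0,0,0,0,0]]'
```

```text
time_s: 2.8
tcp_pos: [0.5982, 0.1922, 0.105]
eef_rot: [-142.2, 89.8, 23.0]
contact_force: [0.2, 0.5, 0.6]
gripper_width: 0.0002
time_s: 3.3
tcp_pos: [0.5969, 0.1907, 0.0933]
eef_rot: [43.7, 90.0, -151.2]
contact_force: [-0.9, 0.8, 0.1]
gripper_width: 0.0006
```

```bash
python3 -m creep '[[0,0,0,0.2,0,0,0],[0,0,0,0.2,0,0,0],[0,0,0,0,0,0,0]]'
```

```text
time_s: 3.6
tcp_pos: [0.5971, 0.1909, 0.0893]
eef_rot: [62.4, 90.0, -132.5]
contact_force: [0.6, 0.5, -0.2]
gripper_width: 0.0004
```

```bash
python3 -m creep '[[0,0,0,0.15,0,0,0],[0,0,0,0.1,0,0,0],[0,0,0,0,0,0,0]]';python3 -m creep '[[0,0,0,0.1,0,0,0],[0,0,0,0,0,0,0]]'
```

```text
time_s: 3.9
tcp_pos: [0.5973, 0.1909, 0.0889]
eef_rot: [-165.2, 89.9, -0.1]
contact_force: [-6.6, -1.7, 13.4]
gripper_width: 0.0002
time_s: 4.1
tcp_pos: [0.5972, 0.1909, 0.0888]
eef_rot: [-163.4, 89.9, 1.7]
contact_force: [-8.4, -0.9, 20.2]
gripper_width: 0.0006
```

Flap 4 is hard: 20 N, stopped about 1 mm below flush. Next is flap 3.

```bash
python3 -m creep '[[0,0,0,-1.5,0,0,0],[0,0,0,-0.5,3,0,0],[0,0,0,0,4,0,0],[0,0,0,0,3,0,0],[0,0,0,0.6,0,0,0],[0,0,0,0.5,0,0,0],[0,0,0,0,0,0,0],[0,0,0,0,0,0,0]]'
python3 -m creep '[[0,0,0,0.3,0,0,0],[0,0,0,0.2,0,0,0],[0,0,0,0.1,0,0,0],[0,0,0,0,0,0,0]]'
python3 -m creep '[[0,0,0,0.15,0,0,0],[0,0,0,0.1,0,0,0],[0,0,0,0,0,0,0]]'
python3 -c "
from h import *
go(-.042,.05,.09)"
```

```text
time_s: 4.9
tcp_pos: [0.5715, 0.095, 0.0947]
eef_rot: [50.2, 90.0, -144.7]
contact_force: [0.1, 0.2, -0.1]
gripper_width: 0.0002
time_s: 5.3
tcp_pos: [0.5714, 0.0947, 0.0892]
eef_rot: [-124.3, 90.0, 40.8]
contact_force: [-0.7, -0.2, 0.7]
gripper_width: 0.0003
time_s: 5.6
tcp_pos: [0.5716, 0.0947, 0.0888]
eef_rot: [-148.5, 89.9, 16.6]
contact_force: [-8.7, 2.4, 19.8]
gripper_width: 0.0005
t 5.6 tcp [0.5716 0.0947 0.0888] F [-8.7  2.4 19.8] turn [ 0.001 -0.001  0.001] shift now [-0.12  0.18 -0.08] shift in target axes [-0.12  0.18 -0.08] j6 46.3
```

Flap 3 is hard too, at 20 N. Next is flap 2.

```bash
python3 -m creep '[[0,0,0,-1.5,0,0,0],[0,0,0,-0.5,3.2,0,0],[0,0,0,0,4,0,0],[0,0,0,0,3,0,0],[0,0,0,0.6,0,0,0],[0,0,0,0.5,0,0,0],[0,0,0,0,0,0,0],[0,0,0,0,0,0,0]]'
python3 -m creep '[[0,0,0,0.3,0,0,0],[0,0,0,0.2,0,0,0],[0,0,0,0.1,0,0,0],[0,0,0,0,0,0,0]]'
python3 -m creep '[[0,0,0,0.15,0,0,0],[0,0,0,0.1,0,0,0],[0,0,0,0,0,0,0]]'
python3 -c "
from h import *
go(-.042,-.05,.09)"
```

```text
time_s: 6.4
tcp_pos: [0.5452, -0.0036, 0.0953]
eef_rot: [42.5, 90.0, -152.3]
contact_force: [-0.8, -0.1, 0.3]
gripper_width: -0.0001
time_s: 6.8
tcp_pos: [0.545, -0.004, 0.0895]
eef_rot: [19.6, 90.0, -175.4]
contact_force: [-0.4, -0.1, 0.4]
gripper_width: 0.0003
time_s: 7.1
tcp_pos: [0.545, -0.0042, 0.087]
eef_rot: [-124.4, 90.0, 40.6]
contact_force: [-1.2, 0.7, 1.1]
gripper_width: 0.0006
t 7.1 tcp [ 0.545  -0.0042  0.087 ] F [-1.2  0.7  1.1] turn [ 0. -0.  0.] shift now [-0.3  -0.06 -0.09] shift in target axes [-0.3  -0.06 -0.09] j6 54.9
```

```bash
python3 -m creep '[[0,0,0,0.15,0,0,0],[0,0,0,0.15,0,0,0],[0,0,0,0,0,0,0]]'
python3 -m creep '[[0,0,0,0.15,0,0,0],[0,0,0,0.15,0,0,0],[0,0,0,0,0,0,0]]'
```

```text
time_s: 7.4
tcp_pos: [0.5451, -0.0043, 0.0839]
eef_rot: [-167.1, 90.0, -2.0]
contact_force: [0.0, 1.1, 0.5]
gripper_width: 0.0005
time_s: 7.7
tcp_pos: [0.5451, -0.0043, 0.0809]
eef_rot: [162.7, 90.0, -32.2]
contact_force: [0.2, 0.7, 1.1]
gripper_width: 0.0003
```

Flap 2 gives freely, 9 mm down at about 1 N. I'll push it open now.

```bash
python3 -m creep '[[0,0,0,0.5,0,0,0],[0,0,0,0.5,0,0,0],[0,0,0,0.5,0,0,0],[0,0,0,0.5,0,0,0],[0,0,0,0,0,0,0],[0,0,0,0,0,0,0]]'
cat >> h.py <<'E'
def flap(n,name):
    im,d=r.capture(n);cv2.imwrite(f"pics/{name}.png",im);P=cloud(n,d).reshape(-1,3)
    q=P[:,:2]-C;x=q@bx;y=q@by;z=P[:,2]
    for i,yc in enumerate((-.15,-.05,.05,.15),1):
        for s,m in(("far",(x>.015)&(x<.055)),("front",(x<-.015)&(x>-.055))):
            k=m&(abs(y-yc)<.03)&(z<.15)&(z>.02)&(d.ravel()>0)
            if k.sum()>20:
                a=np.polyfit(x[k],z[k],1);print(n,i,s,k.sum(),"tilt deg",np.degrees(np.arctan(a[0])).round(1),"zmax",z[k].max().round(3),"res",np.std(z[k]-np.polyval(a,x[k])).round(4))
E
python3 -c "
from h import *
flap('scene','s1');flap('top','t1')"
```

```text
time_s: 8.3
tcp_pos: [0.5444, -0.0044, 0.0605]
eef_rot: [29.0, 89.9, -166.0]
contact_force: [-0.1, -0.5, 0.5]
gripper_width: 0.0003
scene 1 far 267 tilt deg -0.2 zmax 0.095 res 0.0016
scene 1 front 38 tilt deg 33.6 zmax 0.145 res 0.0188
scene 2 far 260 tilt deg 40.0 zmax 0.136 res 0.0018
scene 2 front 61 tilt deg 70.6 zmax 0.15 res 0.0332
scene 3 far 375 tilt deg 0.7 zmax 0.096 res 0.0015
scene 3 front 413 tilt deg 3.0 zmax 0.143 res 0.015
scene 4 far 453 tilt deg 1.4 zmax 0.095 res 0.0015
scene 4 front 428 tilt deg 1.8 zmax 0.094 res 0.0014
top 1 far 400 tilt deg -0.3 zmax 0.098 res 0.0019
top 1 front 180 tilt deg -1.3 zmax 0.096 res 0.0019
top 3 far 163 tilt deg 2.1 zmax 0.096 res 0.0018
top 4 far 392 tilt deg 1.8 zmax 0.098 res 0.002
top 4 front 146 tilt deg -0.4 zmax 0.095 res 0.0019
```

The scene depth shows flap 2 at 40°. I'll add 2 mm for margin, then withdraw straight up and aside.

```bash
python3 -m creep '[[0,0,0,0.2,0,0,0],[0,0,0,0,0,0,0],[0,0,0,-1,0,0,0],[0,0,0,-3,0,0,0],[0,0,0,-4,0,0,0],[0,0,0,-4,0,0,0],[0,0,0,-4,0,0,0],[0,0,0,-2,0,0,0]]'
python3 -m creep '[[0,0,0,0,-4.5,0,0],[0,0,0,0,-4.5,0,0],[0,0,0,0,-4.5,0,0],[0,0,0,0,-4.5,0,0],[0,0,0,0,-4.5,0,0],[0,0,0,0,-4.5,0,0],[0,0,0,0,-4.5,0,0],[0,0,0,0,-4.5,0,0]]'
python3 -m creep '[[0,0,0,0,0,0,0],[0,0,0,0,0,0,0],[0,0,0,0,0,0,0]]'
python3 -c "
from h import *
flap('scene','s2');flap('top','t2')
for q in('tile','bottle','crucible','jar'): print(q,[(x['rect'],round(x['score'],2)) for x in r.look_for(q,'top')][:2],[(x['rect']) for x in r.look_for(q,'scene')][:1])
s=cv2.imread('pics/s2.png');t=cv2.imread('pics/t2.png')
cv2.imwrite('pics/c2.png',np.hstack([s[60:400,120:520],t[60:400,120:520]]))"
```

```text
time_s: 9.2
tcp_pos: [0.5462, -0.0042, 0.244]
eef_rot: [-154.9, 89.7, 10.2]
contact_force: [0.6, -0.8, 0.4]
gripper_width: 0.0004
time_s: 10.0
tcp_pos: [0.6379, 0.3453, 0.24]
eef_rot: [-125.7, 90.0, 39.4]
contact_force: [1.1, -0.9, 0.5]
gripper_width: 0.0005
time_s: 10.3
tcp_pos: [0.6376, 0.343, 0.2395]
eef_rot: [95.5, 90.0, -99.5]
contact_force: [-0.1, 0.1, -0.9]
gripper_width: 0.0006
scene 1 far 265 tilt deg -0.8 zmax 0.095 res 0.0014
scene 1 front 263 tilt deg -1.9 zmax 0.095 res 0.0014
scene 2 far 249 tilt deg 40.7 zmax 0.136 res 0.0019
scene 2 front 183 tilt deg 43.7 zmax 0.079 res 0.0013
scene 3 far 377 tilt deg 1.7 zmax 0.096 res 0.0015
scene 3 front 361 tilt deg 1.6 zmax 0.094 res 0.0015
scene 4 far 446 tilt deg 1.3 zmax 0.096 res 0.0015
scene 4 front 427 tilt deg 2.0 zmax 0.095 res 0.0015
top 1 far 400 tilt deg -0.5 zmax 0.096 res 0.0019
top 1 front 405 tilt deg 0.5 zmax 0.097 res 0.002
top 2 far 395 tilt deg 41.5 zmax 0.138 res 0.0025
top 2 front 364 tilt deg 44.6 zmax 0.081 res 0.0027
top 3 far 390 tilt deg 1.6 zmax 0.098 res 0.0019
top 3 front 396 tilt deg 1.4 zmax 0.095 res 0.0018
top 4 far 392 tilt deg 2.1 zmax 0.099 res 0.0019
top 4 front 395 tilt deg 2.1 zmax 0.096 res 0.0019
tile [([142.1, 203.6, 181.3, 261.9], 0.72)] [[425.1, 303.3, 495.9, 372.6]]
bottle [([465.5, 213.9, 511.7, 242.1], 0.67)] [[252.7, 82.5, 276.6, 133.4]]
crucible [([340.6, 233.7, 357.0, 251.0], 0.72)] [[331.0, 175.5, 349.1, 198.0]]
jar [([470.5, 176.7, 499.0, 197.8], 0.56)] [[222.9, 118.2, 241.7, 146.7]]
```

View pics/c2.png

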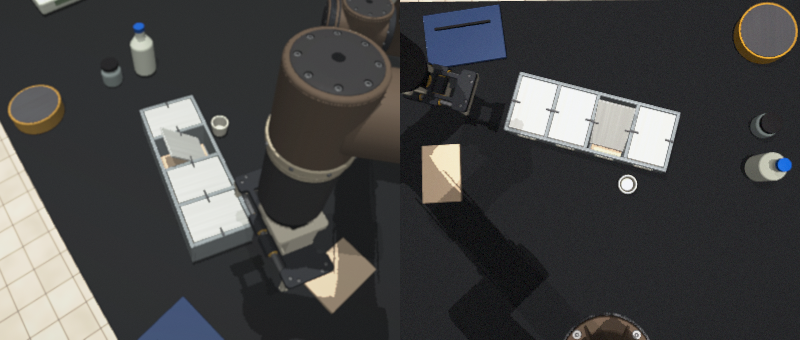

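The picture shows flap 2 standing open, at about (183,147) in the left half and (613,128) in the right half. The other flaps are level, the bystanders have not moved, and the gripper is clear of the box. Handing in.

```bash
python3 -c "
from plant import r
print(r.close_job())"
```

```text
the job is handed in; nothing more can be done
None
```

Flap 2 is the one that rocks. It now stands open at about 42°, front edge down, and the job is handed in.

**Finding it:** I pressed the front edges of flaps 4, 3 and 2 in turn. Flaps 4 and 3 stopped hard after about 1 mm, at about 20 N. Flap 2 gave freely at about 1 N, so I did not press flap 1.

**Opening it:** I pushed flap 2's front edge down to about 32 mm below the rim. Then I drew straight up and moved clear to the left. The clock read about 10 s at that point.

**Last checks:** Depth fits of flap 2 from the two cameras gave between 40.7° and 44.6°. That spread is a slight disagreement between the near and far halves, within the depth noise. The other three flaps read level within about 2°. The tile, bottle, crucible and jar were where they started, to within a few pixels of detection jitter. The force on the tool was about zero. No check failed.

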